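Slide the drip tray home and start a rinse

TASK

The coffee machine will only rinse itself with its drip tray in place. With the fingertips, push the loose drip tray along the worktop into the bay between the two base arms of the machine until it is fully home against the back, never lifting it; only then press the round button on top of the machine all the way down for a moment and let it come up again. Do not disturb the mug, the teaspoon or the canister.

Things in the scene. Friction and masses are not known exactly. Their poses are not given: they have to be found in the camera images.
- coffee_machine: White coffee machine, 145 wide, 247 deep, 240 high (mm), fixed, its front turned to the robot's left. Origin: on the worktop midway between the front tips of its two black base arms; x points straight into the bay between the arms, z up. Arms: 25 wide, 36 high; over their front 30 they flare, 95 to 119 apart at the tips. The head overhangs the bay from x = 40 on, 143 above the worktop.
- bay_stop (a point): Point on the worktop at the middle of the bay's back wall, which stops the tray: 85 mm behind the arm tips, at x = 85, y = 0 in the machine's frame. The bay is 95 mm wide between the arms (y = -47.5 to 47.5), open to the front; its floor is the worktop. Two spouts hang over it, 112 mm above the worktop, 23 mm in front of this wall.
- drip_tray: Loose tray of grey plastic, closed by a grille of steel bars: 120 mm long (its x), 90 wide (its y), 30 high, 0.3 to 0.65 kg; it slides on the worktop. Origin: centre of its underside. It starts in front of the bay, somewhat aside and askew; its +x end faces the bay and goes in first. Fully home, its origin is at x = 25, y = 0 in the machine's frame and its near end is 35 mm out of the bay.
- rinse_button_top (a point): Centre of the top face of the round steel rinse button, 26 mm across, on the top of the machine's head near its front; it points straight up and goes straight down 6 mm.
- rinse_button (a joint): Travel of the rinse button: 0 = up, 0.006 m = fully down; a spring needs about 4 N at full travel and returns it when let go.
- mug: White mug with dark dots, 90 mm across without the handle, 93 mm high, standing upright on the worktop; origin at the centre of its underside. Leave it where it stands.
- teaspoon: Steel teaspoon, 132 mm long, 28 mm wide, 10 mm high, lying on the worktop; origin at the centre of its underside. Leave it where it lies.
- canister: Green glazed clip-top canister, about 127 x 112 mm, 120 mm high, standing on the worktop; origin at the centre of its underside. Leave it where it stands.

How it is judged (in metres and radians):
On the way, in this order (a step that is already met when the one before it is completed fails the run):
1. the drip tray is fully home in the bay (x of drip_tray in the frame of coffee_machine above 0.021 m and y of drip_tray in the frame of coffee_machine between -0.006 and 0.006 m and angle between the x axis of drip_tray and the x axis of coffee_machine, either way round below 0.08 rad), for 0.2 s.
2. the rinse button is pressed down (value of joint rinse_button above 0.0045 m), for 0.1 s.
At the end, for the whole second after the job is handed in: The drip tray lies flat on the worktop, at rest, in the bay of the coffee machine, within 4 mm of the back stop, and the rinse button, pressed after the tray was home, is up again (all of step 1 and height (world z) of drip_tray below 0.004 m and linear speed of drip_tray below 0.01 m/s and value of joint rinse_button below 0.0015 m); the robot touches nothing.
It fails at once if the drip tray is lifted or tipped (height (world z) of drip_tray above 0.01 m or angle between drip_tray's own z axis and vertical above 0.12 rad).
It fails at once if the button is pressed before the tray is home (value of joint rinse_button above 0.003 m and x of drip_tray in the frame of coffee_machine below 0.019 m).
It fails at once if the mug is disturbed (distance of mug from where it was at the start of the episode above 0.02 m).
It fails at once if the teaspoon is disturbed (distance of teaspoon from where it was at the start of the episode above 0.02 m).
It fails at once if the canister is disturbed (distance of canister from where it was at the start of the episode above 0.02 m).
It also fails if it takes over 72 s, if anything falls off the work surface, if the arm or the gripper's body presses on something with over 40 N, if the wrist force passes 120 N, or if a joint passes its speed limit or range.

ROBOT

A 6-joint arm with a two-finger parallel gripper is mounted at the origin on a cart in front of the work surface, level with it; the furniture and walls round the work are solid. World frame = base frame: x ahead of the robot, y to its left, z up, the work surface at z = 0. Lengths are in mm, angles in rad, forces in N, time in s.
With the tool pointing down it reaches from about 275 to 750 mm from the base axis. Payload 10.2 kg.
Tool frame: the origin (TCP) lies between the finger pads; the fingertips stand 11 mm ahead of it and the grasp point (between the pads) lies 8 mm behind it (ctrl.nose_length is the distance from the TCP to the fingertips, in mm); x points along the fingers, y is the direction in which the jaws open and shut, and the axes are right-handed (so a half turn about x gives the same grasp; the last joint's range is limited). The gripper opens to 85 mm and grips with 20 to 120 N. Pads are 22 mm wide; open, the fingers measure 114 mm over their backs; the gripper's body (76 mm by 85 mm) begins 54 mm behind the grasp point. The pads swing forward as they close: fully open they stand 13 mm farther back than shut.
Start: joints at [1.004, 0.313, 1.498, -0, 1.331, -0.223], TCP at [176.973, 494.279, 242.294] pointing down, gripper open.
Joint ranges: [-2.94, 2.94], [-0.97, 2.17], [0.19, 2.56], [-1.23, 4.37], [0.02, 3.11], [-2.88, 2.88]. Speed limits (rad/s): [2.39, 2.39, 3.01, 3.14, 3.14, 3.14].

INTERFACE

Orientations are given as a unit quaternion [w, x, y, z].
In Python, from rig import ctrl, capture, ticket gives the robot as it stands.
- The arm moves only by the tool step_arm, never from a script. Its argument "commands" is a list of rows, each a list of 2 entries, a list of its own where there are three numbers: the shift along the world's x, y, z normalised to -1 to 1, where 1 is 0.04 m, then the turn about the world's z normalised to -1 to 1, where 1 is 180 degrees. A call has 1 to 5 rows; each row shifts and turns the commanded pose from where the row before left it; what a row does not reach is not made up. A row lasts 1/10 s, in which the tool goes at most 50 mm and 8.59 degrees, less where a joint would pass 70% of its speed; a pose out of reach is approached as far as the arm can. A call with a number of a shift or a turn outside -1 to 1 is refused whole. A call with a gripper value outside its range is refused whole. "gripper" is the closure, from -1 (fully open) to 1 (shut), so that 0 is half open, set as the call begins (left out, the last holds). The fingers move at their own pace and stop on an object; "force" is the grip in N (left out, the last holds). Time passes only in rows, so rows that do not move let the fingers close. It gives the time, the measured TCP pose, the force and the opening at its end, in the units of the state.
- ctrl.sense(): the state, without advancing time (a new reading comes with each control period).
- capture(name): name is "side" or "top"; returns a dict with "image" (384x512x3 uint8, blue, green, red), "fov_y" (degrees; the focal length in pixels is half the picture's height over the tangent of half this angle, whatever the lens; pixels are square), "cx", "cy" (the principal point, pixels), "k1" (the pictures are not rectified: a ray, as slopes to the right and down, at radius r is drawn at 1 + k1 r^2 times it, then the intrinsics apply), "origin" and "orientation" of the camera in the world. Camera axes: x right, y down, z forward; pixel columns grow to the right and rows downward; lengths in mm; the calibration is good to about 2 mm. A picture is of the moment at which its call begins. There is no depth.
- ticket.finish_job(): hands the job in, once; it reports no verdict.
The state is a dict: "time_s": time; "joints": joint angles; "dq": joint speeds; "tau": joint torques, N m; "eef_pos": TCP position; "ee_rot": TCP orientation; "force": force on the tool from outside, world axes, zero at the start; "wrist_torque": the same for the moment, N m; "grip_width": opening from 0.0 (shut) to 1.0 (fully open).
Only numpy, scipy, OpenCV 4.12 (cv2) and the standard library are available. Lean on these libraries where they do the work, as an engineer would, in place of code of your own. Each camera call takes 0.05 s, during which the arm holds its last target.

## Working session

There is one attempt and no reset: what is moved stays moved. The work goes in short steps, Python scripts to look and compute and a tool call to move; the robot and the scene stay as the last step left them, time stands still between calls to the robot, and variables do not carry over. Pictures are saved under pics/ and viewed, and the job is handed in when it is done.

Besides the shell and the picture viewer there is one more tool, called as name([rows], argument=value, ...), one row to a line, values as JSON. step_arm: Moves the arm, as the interface text tells. Its arguments: {"type":"object","properties":{"commands":{"type":"array","items":{"type":"array"}},"gripper":{"type":"number"},"force":{"type":"number"}},"required":["commands"]}

```bash
mkdir -p pics; ls
cat > h.py <<'E'
import numpy as np, cv2, pickle
from scipy.spatial.transform import Rotation as R
from rig import ctrl, capture, ticket
def shot(n,f):
    c=capture(n); cv2.imwrite(f'pics/{f}.png',c['image']); pickle.dump(c,open(f'pics/{f}.pkl','wb')); return c
def load(f): return pickle.load(open(f'pics/{f}.pkl','rb'))
def par(c):
    f=c['image'].shape[0]/2/np.tan(np.radians(c['fov_y'])/2)
    q=c['orientation']; return f,R.from_quat([q[1],q[2],q[3],q[0]]).as_matrix(),np.array(c['origin'],float)
def px2z(c,u,v,z):
    f,M,o=par(c); d=np.array([(u-c['cx'])/f,(v-c['cy'])/f]); s=d.copy()
    for _ in range(20): s=d/(1+c['k1']*(s@s))
    r=M@np.array([s[0],s[1],1]); return o+r*(z-o[2])/r[2]
def proj(c,p):
    f,M,o=par(c); q=M.T@(np.array(p,float)-o); s=q[:2]/q[2]; s=s*(1+c['k1']*(s@s)); return np.array([s[0]*f+c['cx'],s[1]*f+c['cy']])
def crop(c,f,x0,y0,x1,y1,k): cv2.imwrite(f'pics/{f}.png',cv2.resize(c['image'][y0:y1,x0:x1],None,fx=k,fy=k,interpolation=cv2.INTER_CUBIC))
E
python3 - <<'E'
from h import *
for n in('side','top'):
    c=shot(n,n+'0'); print({k:v for k,v in c.items() if k!='image'})
print(ctrl.sense())
E
```

```text
pics
{'fov_y': 54.82414608208316, 'cx': 255.2398956737405, 'cy': 191.80532104738018, 'k1': -0.01584538420124011, 'origin': array([ 176.96608486, 1060.38218035,  828.89944736]), 'orientation': array([ 0.07019777, -0.14568605,  0.85630968, -0.49049116])}
{'fov_y': 46.301004885587325, 'cx': 259.83655360699004, 'cy': 194.3323154021196, 'k1': -0.12471646876536575, 'origin': array([ 388.3548239 ,  -15.08975349, 1543.38201009]), 'orientation': array([-0.04602031,  0.71405507, -0.69795644,  0.02939906])}
{'time_s': 0.1, 'joints': array([ 1.00358917e+00,  3.13409845e-01,  1.49833535e+00,  2.44273090e-05,
        1.33098594e+00, -2.23404215e-01]), 'dq': array([ 9.01430496e-05, -1.49243982e-04, -1.12545324e-03, -3.38793446e-04,
        1.11801704e-03, -3.31516439e-04]), 'tau': array([ 3.63386258e-03, -4.12904155e+01, -2.60138530e+01, -1.40291504e-04,
        3.03310801e-03,  2.39214319e-05]), 'eef_pos': array([176.85799583, 494.09869723, 241.79390317]), 'ee_rot': array([ 0.69652173,  0.12058869,  0.69684722, -0.12132518]), 'force': array([ 0.24211493, -0.74044631, -0.58520171]), 'wrist_torque': array([-0.0509139 ,  0.00976649, -0.03635538]), 'grip_width': 1.0016391584745452}
```

View pics/top0.png

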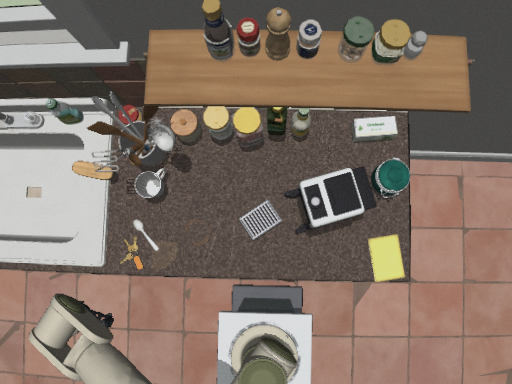

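View pics/side0.png

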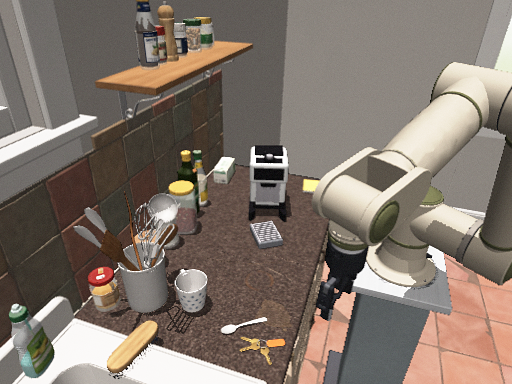

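The top view shows the tray near (260,220), the machine near (335,197), with its arm tips near (290,193) and (302,228). The mug, spoon and canister are well away from these. I'll enlarge the crops next.

Run:
```python
from h import *
crop(load('top0'),'t1',225,150,385,250,5)
crop(load('side0'),'s1',225,135,345,255,5)
```

```text
(no output)
```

View pics/t1.png

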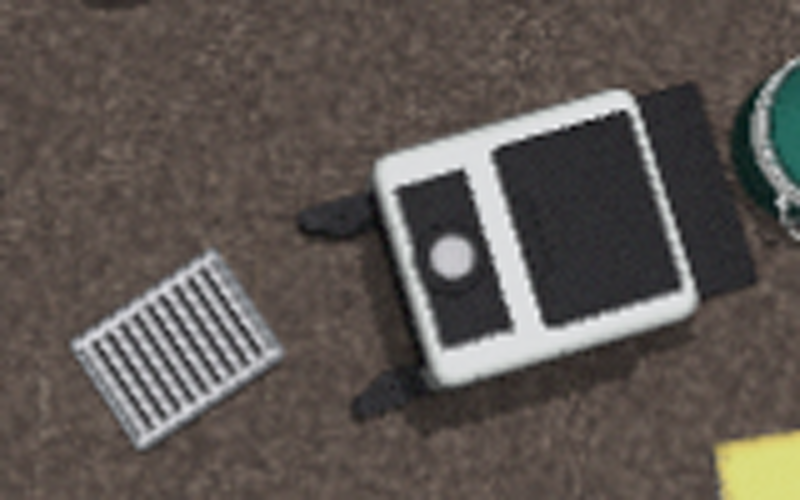

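View pics/s1.png

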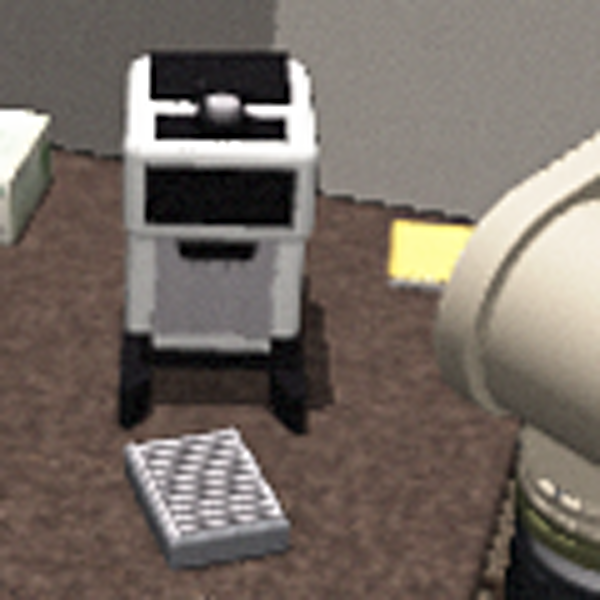

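```bash
cat >> h.py <<'E'
def cr(x,y,x0,y0,k): return ((x+.5)/k-.5+x0,(y+.5)/k-.5+y0)
E
python3 - <<'E'
from h import *
c=load('top0'); s=load('side0')
print('tray')
T=[px2z(c,*cr(x,y,225,150,5),30) for x,y in [(73,345),(210,252),(283,352),(145,447)]]
for p in T: print(p.round(1))
print('len',[np.linalg.norm(T[i]-T[i-1]).round(1) for i in range(4)],'ctr',np.mean(T,0).round(1), np.degrees(np.arctan2(*( (T[1]+T[2]-T[0]-T[3])[[1,0]]))))
print('tray side'); 
for x,y in [(128,447),(237,430),(288,532),(173,546)]: print(px2z(s,*cr(x,y,225,135,5),30).round(1))
print('arm tips top')
for x,y in [(299,222),(355,410)]: print(px2z(c,*cr(x,y,225,150,5),36).round(1))
print('arm tips side z0')
for x,y in [(120,425),(138,420),(288,423),(303,430)]: print(px2z(s,*cr(x,y,225,135,5),0).round(1))
print('head top')
for x,y in [(375,158),(632,88),(697,300),(440,385)]: print(px2z(c,*cr(x,y,225,150,5),240).round(1))
print('button',px2z(c,*cr(452,257,225,150,5),245).round(1),px2z(s,*cr(222,100,225,135,5),245).round(1))
E
```

```text
tray
[466.2  90.2  30. ]
[531.3  -0.9  30. ]
[464.7 -51.6  30. ]
[398.7  39.8  30. ]
len [np.float64(84.2), np.float64(111.9), np.float64(83.7), np.float64(112.7)] ctr [465.2  19.4  30. ] -54.30659586716967
tray side
[533.    2.1  30. ]
[463.5 -47.1  30. ]
[395.5  58.8  30. ]
[465.8 101.1  30. ]
arm tips top
[552.4 -60.5  36. ]
[ 426.6 -100.4   36. ]
arm tips side z0
[561.9 -63.2   0. ]
[551.  -74.6   0. ]
[ 439.3 -111.8    0. ]
[ 425.9 -106.7    0. ]
head top
[568.8 -98.2 240. ]
[ 613.7 -249.   240. ]
[ 489.5 -287.4  240. ]
[ 437.  -137.8  240. ]
button [ 511.1 -143.4  245. ] [ 517.7 -157.3  245. ]
```

```bash
cat >> h.py <<'E'
def toolyaw():
    q=ctrl.sense()['ee_rot']; M=R.from_quat([q[1],q[2],q[3],q[0]]).as_matrix(); return np.degrees(np.arctan2(M[1,1],M[0,1])),M
E
python3 - <<'E'
from h import *
from scipy.optimize import least_squares
print(toolyaw())
c=load('top0'); s=load('side0')
# tray fit, inset-free corners with scale free
tp=[cr(x,y,225,150,5) for x,y in [(73,345),(210,252),(283,352),(145,447)]]
sp=[cr(x,y,225,135,5) for x,y in [(173,546),(128,447),(237,430),(288,532)]]
L=[(-60,45),(60,45),(60,-45),(-60,-45)]
for use in ('t','s','ts'):
    def res(p):
        a=p[2];r=[]
        for l,t,q in zip(L,tp,[sp[1-1],sp[1],sp[2],sp[3]]):
            P=[p[0]+l[0]*np.cos(a)-l[1]*np.sin(a),p[1]+l[0]*np.sin(a)+l[1]*np.cos(a),30]
            if 't' in use:r+=list(proj(c,P)-t)
            if 's' in use:r+=list(proj(s,P)-q)
        return r
    o=least_squares(res,[465,19,-.95]);print(use,o.x[:2].round(1),np.degrees(o.x[2]).round(1),np.round(o.fun,1))
for n,u in(('spoon',(147,235)),('mug',(150,184)),('canister',(393,177))): print(n,px2z(c,*u,0).round())
E
```

```text
(np.float64(70.30121820141406), array([[-6.31698936e-04,  3.37075035e-01,  9.41477574e-01],
       [-9.47459283e-04,  9.41477137e-01, -3.37075515e-01],
       [-9.99999352e-01, -1.10494191e-03, -2.75365235e-04]]))
t [465.3  19.4] -53.8 [-1.2 -0.   0.5 -1.7  1.2  0.1 -0.5  1.5]
s [464.4  28.6] -56.0 [-0.9  0.3 -0.7  0.2  0.7  0.3  1.  -0.8]
ts [465.4  21.7] -54.7 [-1.9 -0.4 -0.1 -0.9  0.2 -1.6 -0.7 -0.7  0.5  0.4  0.5 -0.9 -1.5  1.4
  1.4 -2.3]
spoon [403. 412.   0.]
mug [581. 410.   0.]
canister [ 624. -440.    0.]
```

step_arm([
  [[0.55,-0.95,0],-0.04],
  [[0.55,-0.95,0],-0.04],
  [[0.55,-0.95,0],-0.04],
  [[0.55,-0.95,0],-0.04],
  [[0.55,-0.95,0],-0.035],
], gripper=0)

```text
time_s: 0.6
eef_pos: [287.3, 302.7, 242.1]
ee_rot: [0.627, 0.327, 0.627, -0.327]
force: [0.4, -0.4, 1.0]
grip_width: 0.503
```

step_arm([
  [[0.55,-0.95,0],0],
  [[0.55,-0.95,0],0],
  [[0.55,-0.95,0],0],
  [[0.55,-0.95,0],0],
  [[0.5,-0.95,0],0],
])

```text
time_s: 1.1
eef_pos: [395.5, 112.5, 242.2]
ee_rot: [0.628, 0.325, 0.628, -0.325]
force: [1.2, 0.7, -0.1]
grip_width: 0.497
```

step_arm([
  [[0,0,-0.9],0],
  [[0,0,-0.9],0],
  [[0,0,-0.9],0],
  [[0,0,0],0],
])

```text
time_s: 1.5
eef_pos: [392.6, 114.2, 131.1]
ee_rot: [0.625, 0.324, 0.63, -0.327]
force: [-0.9, 0.3, 0.7]
grip_width: 0.501
```

Run:
```python
from h import *
print(toolyaw()[0],ctrl.sense())
c=shot('top','t2');s=shot('side','s2')
crop(c,'t2c',205,150,345,250,5); crop(s,'s2c',205,155,345,260,5)
```

```text
35.17962352204726 {'time_s': 1.5, 'joints': array([-5.49137799e-03,  2.00485715e-01,  1.96821704e+00,  2.96740597e-05,
        9.81203227e-01, -6.19491871e-01]), 'dq': array([ 0.00836834, -0.07039049, -0.09778925,  0.0015315 ,  0.099679  ,
        0.00080754]), 'tau': array([-2.99711740e-01, -2.85847735e+01, -1.97671902e+01,  5.31934129e-04,
       -1.03198014e+00, -1.28278984e-04]), 'eef_pos': array([392.59319365, 114.15187979, 131.12508656]), 'ee_rot': array([ 0.62509374,  0.32419335,  0.63033489, -0.32685533]), 'force': array([-0.86045783,  0.29410707,  0.72102432]), 'wrist_torque': array([-0.0033089 ,  0.03938703, -0.02799386]), 'grip_width': 0.5008163824767246}
```

View pics/t2c.png

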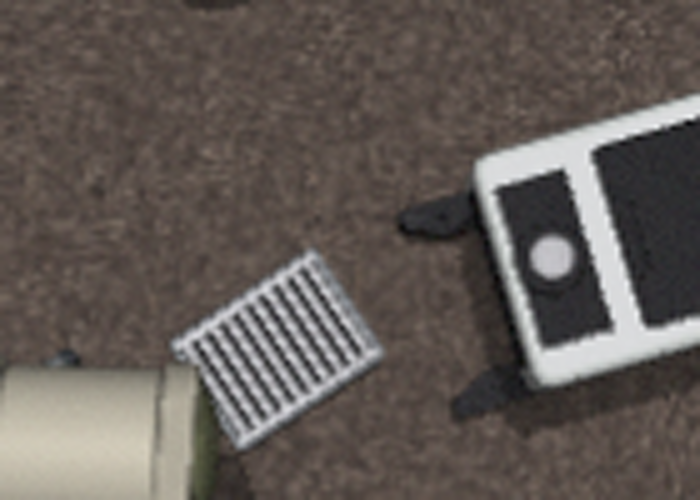

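View pics/s2.png

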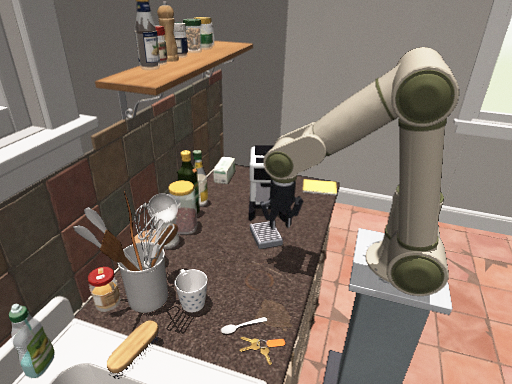

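step_arm([
  [[0.05,0.05,-0.9],0],
  [[0.05,0.0,-0.9],0],
  [[0,0,-0.7],0],
  [[0,0,-0.2],0],
  [[0,0,0],0],
], gripper=-0.35)

```text
time_s: 2.1
eef_pos: [399.7, 116.4, 27.1]
ee_rot: [0.628, 0.325, 0.628, -0.325]
force: [0.1, 0.6, 0.6]
grip_width: 0.677
```

Run:
```python
from h import *
s=shot('side','s3')
print(ctrl.sense()['eef_pos'],ctrl.sense()['force'])
crop(s,'s3c',215,165,325,265,6)
```

```text
[400.07048719 116.37210464  27.7521244 ] [ 0.08856377 -0.34050058  0.1106461 ]
```

View pics/s3c.png

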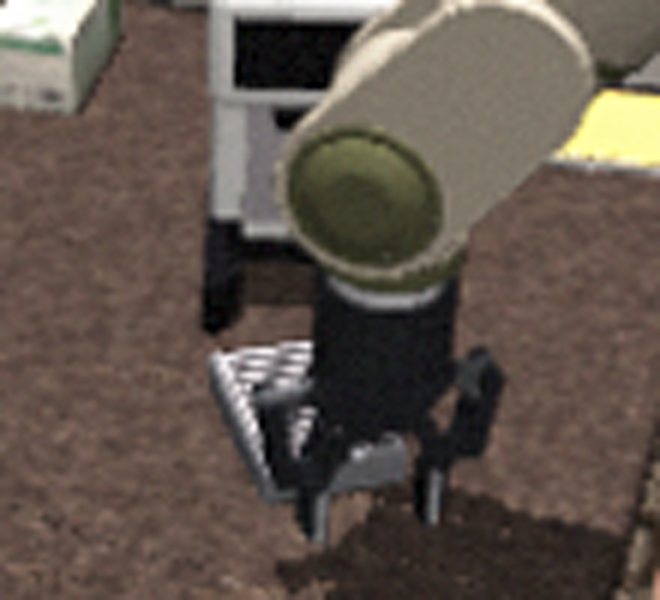

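step_arm([
  [[0.3,-0.4,-0.1],0],
  [[0.3,-0.4,-0.05],0],
  [[0.1,-0.15,0],0],
  [[0.08,-0.1,0],0],
  [[0.08,-0.1,0],0],
])

```text
time_s: 2.65
eef_pos: [433.5, 70.5, 21.0]
ee_rot: [0.628, 0.325, 0.628, -0.325]
force: [-1.6, 2.4, 0.9]
grip_width: 0.679
```

Run:
```python
from h import *
s=shot('side','s4');c=shot('top','t4')
print(ctrl.sense()['eef_pos'],ctrl.sense()['force'])
crop(s,'s4c',215,165,325,265,6);crop(c,'t4c',205,150,345,250,5)
```

```text
[433.73297956  70.21367614  20.73156133] [-0.55533126  0.82287857  0.33694371]
```

View pics/s4c.png

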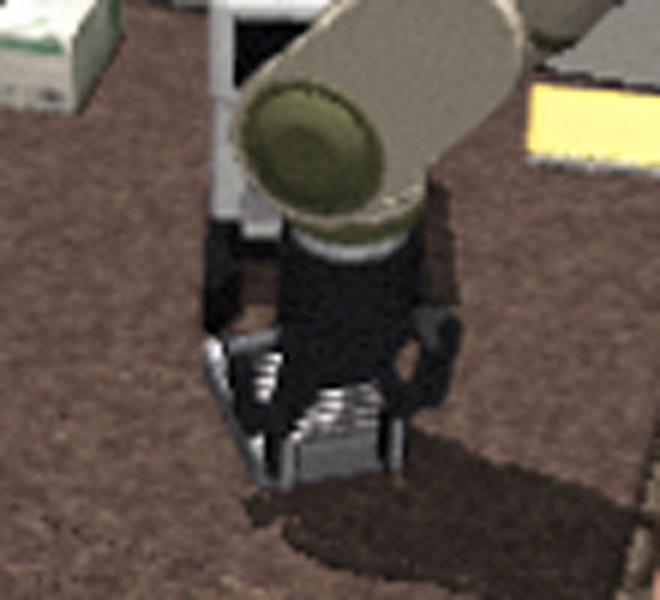

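View pics/t4c.png

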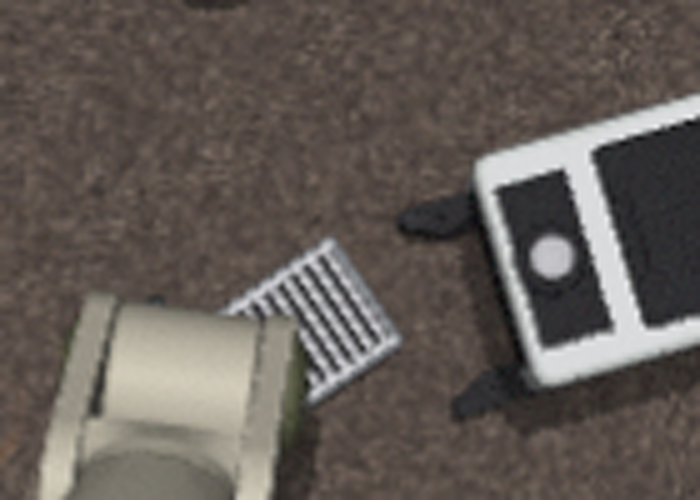

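step_arm([
  [[0.083,-0.125,0],-0.0167],
  [[0.083,-0.125,0],-0.0167],
  [[0.083,-0.13,0],-0.0167],
  [[0.08,-0.13,0],-0.0167],
  [[0.08,-0.13,0],-0.0167],
])

```text
time_s: 3.25
eef_pos: [449.7, 45.0, 20.5]
ee_rot: [0.58, 0.405, 0.579, -0.405]
force: [0.5, 1.5, 1.2]
grip_width: 0.672
```

Run:
```python
from h import *
s=shot('side','s5');c=shot('top','t5')
print(ctrl.sense()['eef_pos'],ctrl.sense()['force'],toolyaw()[0])
crop(s,'s5c',215,165,325,265,6);crop(c,'t5c',205,150,345,250,5)
```

```text
[450.01185554  44.56891658  20.45414077] [-0.3677238   0.55562393  0.71782628] 20.143134305716483
```

View pics/s5c.png

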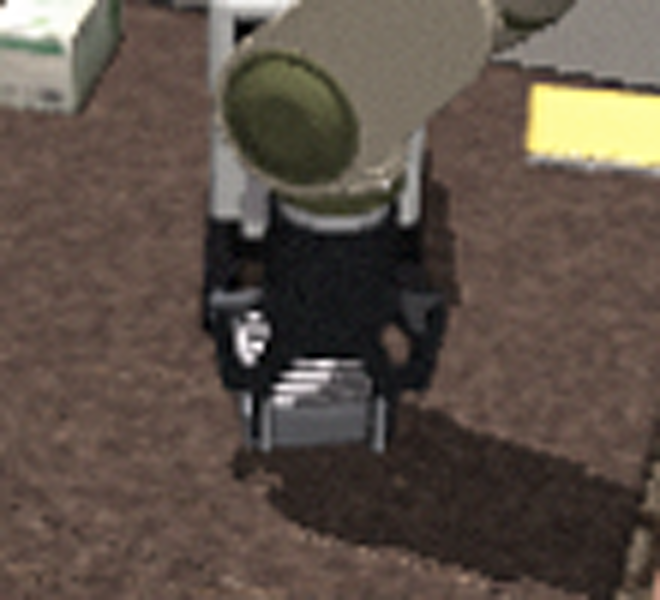

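View pics/t5c.png

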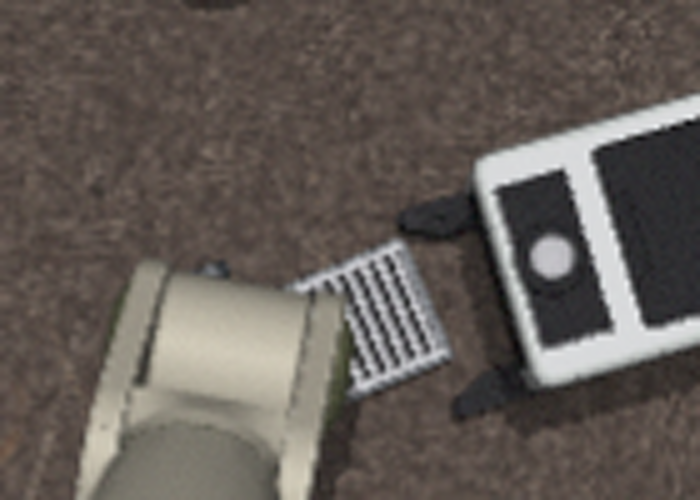

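```bash
cat >> h.py <<'E'
TH=np.radians(-72.5); O=np.array([490,-80.5])
def mf(p): d=np.array(p[:2])-O; return np.array([d@[np.cos(TH),np.sin(TH)],d@[-np.sin(TH),np.cos(TH)]]).round(1)
E
python3 - <<'E'
from h import *
c=load('t5')
P=lambda x,y,z:px2z(c,*cr(x,y,205,150,5),z)
for n,a in dict(fl=(400,242,30),fr=(451,353,30),rl=(290,288,30),upt=(400,218,36),lot=(455,405,36),tiplo=(400,226,36),hl=(476,160,240),hr=(541,386,240),btn=(552,257,245)).items(): print(n,P(*a).round(1),mf(P(*a)))
print('tcp',mf(ctrl.sense()['eef_pos']), -72.5,toolyaw()[0]-90)
a,b=P(400,242,30),P(451,353,30); print(np.degrees(np.arctan2(*(a-b)[[1,0]]))-90)
a,b=P(476,160,240),P(541,386,240); print(np.degrees(np.arctan2(*(a-b)[[1,0]]))-90)
E
```

```text
fl [539.4 -61.6  30. ] [-3.1 52.8]
fr [465.  -97.4  30. ] [  8.6 -28.9]
rl [506.6  12.1  30. ] [-83.3  43.6]
upt [555.1 -61.1  36. ] [ 1.1 67.9]
lot [ 430.  -100.3   36. ] [  0.8 -63.2]
tiplo [549.7 -61.2  36. ] [-0.4 62.7]
hl [567.6 -98.8 240. ] [40.8 68.5]
hr [ 436.4 -138.4  240. ] [ 39.1 -68.5]
btn [ 511.1 -143.4  245. ] [66.3  1.2]
tcp [-131.3   -0.5] -72.5 -69.85686569428351
-64.33759494294425
-73.18951532722804
```

step_arm([
  [[0.045,-0.143,0],-0.0035],
  [[0.045,-0.143,0],-0.0035],
  [[0.045,-0.143,0],-0.0035],
  [[0.045,-0.143,0],-0.0035],
  [[0.045,-0.143,0],-0.003],
])

```text
time_s: 3.85
eef_pos: [458.9, 15.6, 20.3]
ee_rot: [0.569, 0.42, 0.569, -0.42]
force: [0.1, 2.9, 1.8]
grip_width: 0.672
```

Run:
```python
from h import *
s=shot('side','s6');c=shot('top','t6')
print(mf(ctrl.sense()['eef_pos']),ctrl.sense()['force'],toolyaw()[0]-90)
crop(s,'s6c',215,165,325,265,6);crop(c,'t6c',205,150,345,250,5)
```

```text
[-100.6   -0.8] [ 0.39798691  0.57790361 -0.10063706] -72.9575212578705
```

View pics/s6c.png

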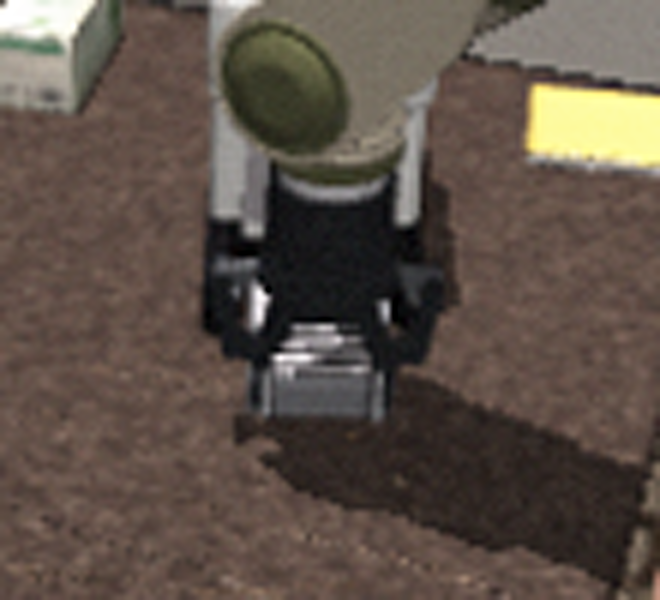

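View pics/t6c.png

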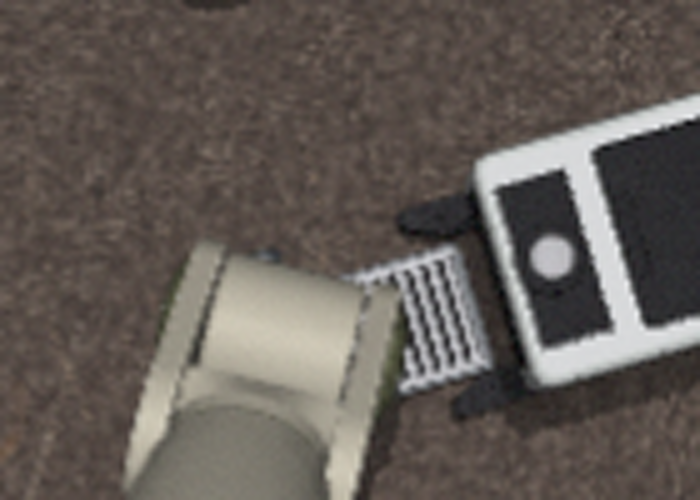

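step_arm([
  [[0.045,-0.143,0],0],
  [[0.045,-0.143,0],0],
  [[0.045,-0.143,0],0],
  [[0.045,-0.143,0],0],
  [[0.045,-0.143,0],0],
])

```text
time_s: 4.45
eef_pos: [467.9, -13.1, 20.2]
ee_rot: [0.569, 0.42, 0.569, -0.42]
force: [0.1, 1.6, -0.7]
grip_width: 0.676
```

Run:
```python
from h import *
s=shot('side','s7');c=shot('top','t7')
print(mf(ctrl.sense()['eef_pos']),ctrl.sense()['force'],toolyaw()[0]-90)
crop(s,'s7c',215,165,325,265,6);crop(c,'t7c',205,150,345,250,5)
```

```text
[-70.6  -0.7] [-0.94276134  0.21607141 -0.21240791] -72.93569535428546
```

View pics/s7c.png

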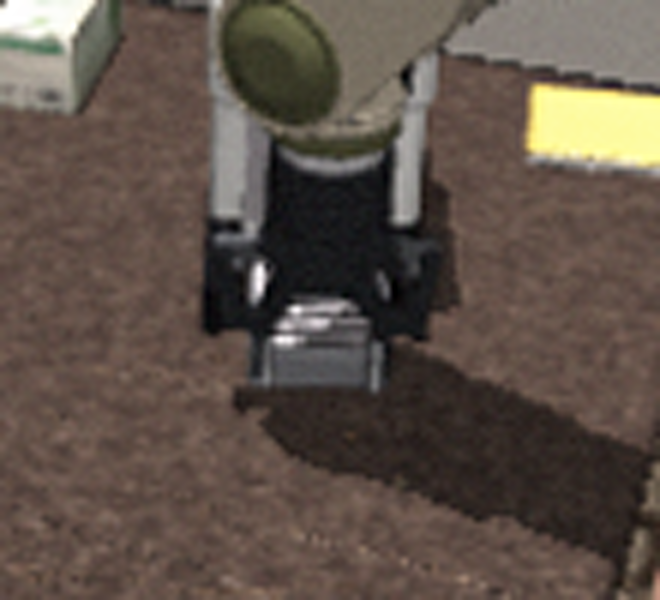

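View pics/t7c.png

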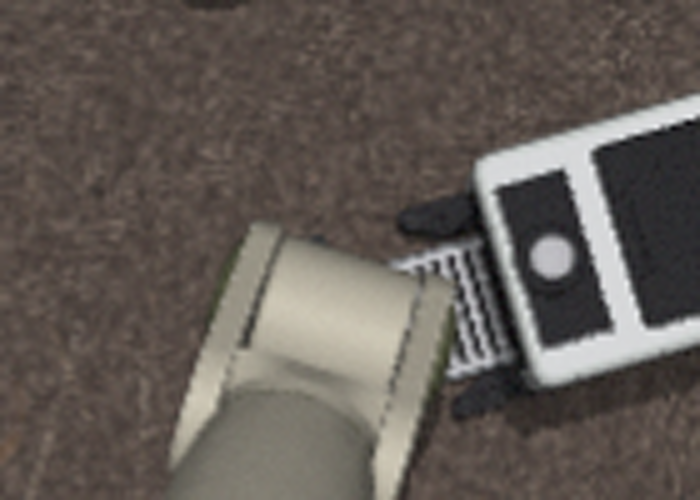

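step_arm([
  [[0.045,-0.143,0],0],
  [[0.045,-0.143,0],0],
  [[0.038,-0.119,0],0],
  [[0,0,0],0],
])

```text
time_s: 4.95
eef_pos: [473.1, -29.4, 20.3]
ee_rot: [0.569, 0.42, 0.569, -0.42]
force: [-0.2, -0.2, 0.0]
grip_width: 0.674
```

step_arm([
  [[0.015,-0.048,0],0],
  [[0.015,-0.048,0],0],
  [[0,0,0],0],
])

```text
time_s: 5.25
eef_pos: [473.9, -32.1, 20.3]
ee_rot: [0.569, 0.42, 0.569, -0.42]
force: [0.9, 5.8, 1.2]
grip_width: 0.675
```

Run:
```python
from h import *
print(mf(ctrl.sense()['eef_pos']),ctrl.sense()['force'],toolyaw()[0]-90)
```

```text
[-51.   -0.8] [0.87790292 5.76605462 1.23857886] -72.87679296890664
```

step_arm([
  [[0.015,-0.048,0],0],
  [[0.015,-0.048,0],0],
  [[0,0,0],0],
])

```text
time_s: 5.55
eef_pos: [473.9, -32.5, 20.2]
ee_rot: [0.567, 0.421, 0.571, -0.419]
force: [-1.5, 31.1, 10.9]
grip_width: 0.674
```

step_arm([
  [[0.015,-0.048,0],0],
  [[0.0,0.0,0],0],
  [[0,0,0],0],
])

```text
time_s: 5.85
eef_pos: [473.9, -32.7, 20.2]
ee_rot: [0.566, 0.421, 0.572, -0.418]
force: [-2.4, 43.1, 15.5]
grip_width: 0.678
```

Run:
```python
from h import *
print(mf(ctrl.sense()['eef_pos']),ctrl.sense()['force'],toolyaw()[0]-90)
s=shot('side','s8');c=shot('top','t8')
crop(s,'s8c',215,165,325,265,6);crop(c,'t8c',205,150,345,250,5)
```

```text
[-50.5  -1. ] [-2.38003598 43.08245596 15.49668595] -72.81050392215847
```

View pics/s8c.png

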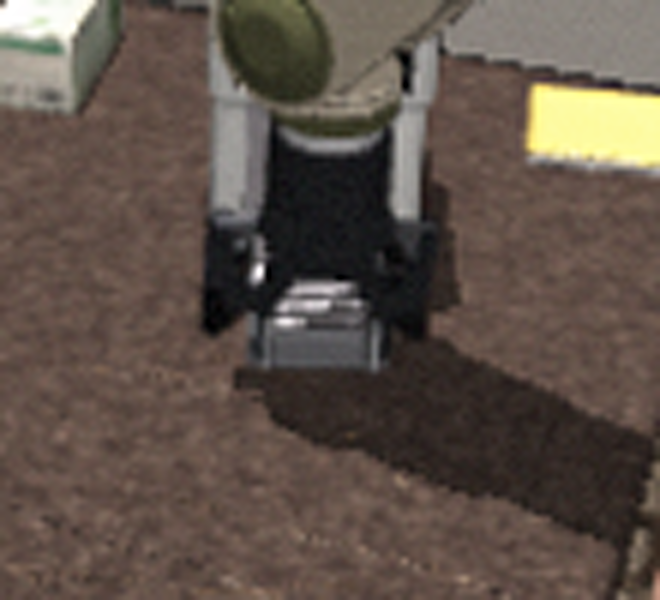

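View pics/t8c.png

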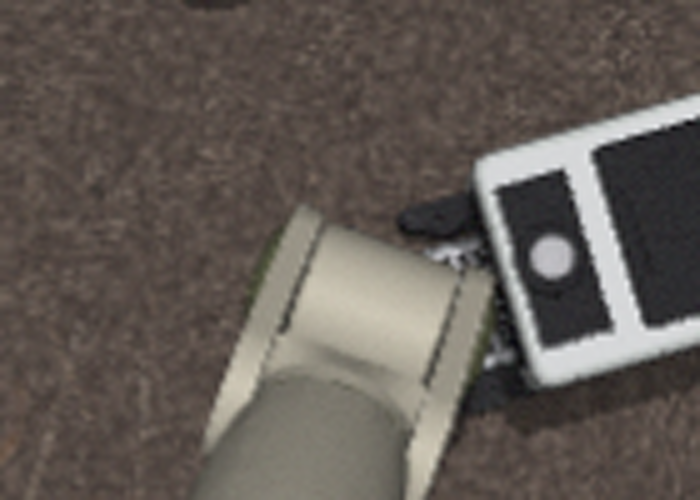

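step_arm([
  [[-0.06,0.19,0],0],
  [[-0.1,0.3,0],0],
  [[-0.15,0.48,0],0],
  [[-0.2,0.6,0.5],0],
  [[-0.2,0.6,0.9],0],
])

```text
time_s: 6.45
eef_pos: [445.7, 49.4, 75.4]
ee_rot: [0.567, 0.419, 0.57, -0.421]
force: [1.4, 0.4, 1.0]
grip_width: 0.677
```

step_arm([
  [[-0.2,0.6,0.9],0],
  [[-0.2,0.6,0.9],0],
  [[-0.2,0.6,0.9],0],
  [[0,0,0.9],0],
  [[0,0,0.9],0],
], gripper=1)

```text
time_s: 6.95
eef_pos: [422.7, 121.1, 257.9]
ee_rot: [0.569, 0.42, 0.569, -0.42]
force: [0.4, 0.4, 0.1]
grip_width: -0.003
```

Run:
```python
from h import *
print(ctrl.sense()['eef_pos'],mf(ctrl.sense()['eef_pos']),ctrl.sense()['force'],toolyaw()[0]-90)
s=shot('side','s9');c=shot('top','t9')
crop(s,'s9c',235,145,315,235,7);crop(c,'t9c',265,160,345,240,8)
```

```text
[422.72572435 121.10185191 257.85687841] [-212.5   -3.5] [0.39688229 0.37954235 0.05589198] -72.82630856988959
```

View pics/s9c.png

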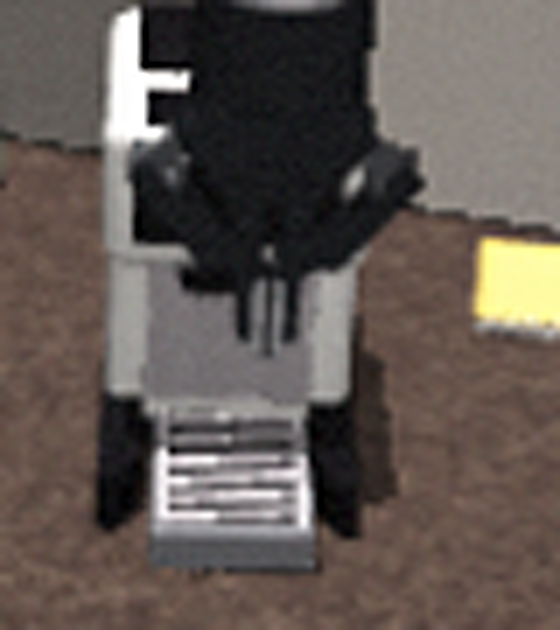

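View pics/t9c.png

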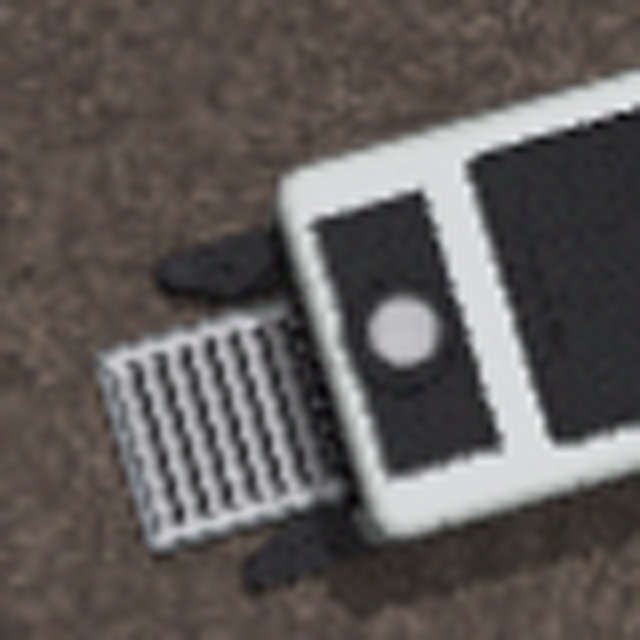

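Run:
```python
from h import *
c=load('t9');s=load('s9')
P=lambda x,y,z:px2z(c,*cr(x,y,265,160,8),z)
for n,a in dict(rl=(99,354,30),rr=(153,550,30),upt=(155,274,36),lot=(245,578,36),hl=(281,185,240),hr=(372,542,240),btn=(405,330,245)).items(): print(n,P(*a).round(1),mf(P(*a)))
a,b=P(99,354,30),P(153,550,30); print(np.degrees(np.arctan2(*(a-b)[[1,0]]))-90,np.linalg.norm(a-b))
S=lambda x,y,z:px2z(s,*cr(x,y,235,145,7),z)
for n,a in dict(rl=(152,533,30),rr=(314,540,30),rl0=(150,566,0),rr0=(314,570,0),tl=(110,528,0),tr=(345,535,0)).items(): print(n,S(*a).round(1),mf(S(*a)))
# overlay
img=cv2.resize(c['image'][160:240,265:345],None,fx=8,fy=8,interpolation=cv2.INTER_CUBIC)
w=lambda x,y,z:(*(O+x*np.array([np.cos(TH),np.sin(TH)])+y*np.array([-np.sin(TH),np.cos(TH)])),z)
def ln(pts,z,col):
    q=np.array([proj(c,w(*p,z)) for p in pts]); q=((q-[265,160]+.5)*8-.5)
    cv2.polylines(img,[q.astype(int)],True,col,1)
ln([(-35,45),(85,45),(85,-45),(-35,-45)],30,(0,0,255))
for sg in(1,-1): ln([(0,sg*59.5),(30,sg*47.5),(40,sg*47.5),(40,sg*72.5),(0,sg*72.5)],36,(0,255,0))
ln([(40,72.5),(40,-72.5),(200,-72.5),(200,72.5)],240,(255,0,0))
cv2.imwrite('pics/ov9.png',img)
```

```text
rl [519.1 -36.1  30. ] [-33.6  41.1]
rr [436.9 -60.5  30. ] [-35.1 -44.6]
upt [553.  -58.9  36. ] [-1.6 66.5]
lot [425.9 -99.   36. ] [ -1.6 -66.7]
hl [564.4 -98.5 240. ] [39.5 65.6]
hr [ 434.8 -133.4  240. ] [ 33.9 -68.6]
btn [ 511.7 -143.9  245. ] [67.   1.6]
-73.47968729784785 85.72051728460453
rl [518.6 -25.8  30. ] [-43.6  43.7]
rr [435.3 -49.8  30. ] [-45.7 -42.9]
rl0 [522.6 -36.6   0. ] [-32.1  44.3]
rr0 [437.5 -64.2   0. ] [-31.3 -45.1]
tl [554.9 -63.    0. ] [ 2.8 67.1]
tr [ 430.1 -102.2    0. ] [  2.7 -63.7]
```

View pics/ov9.png

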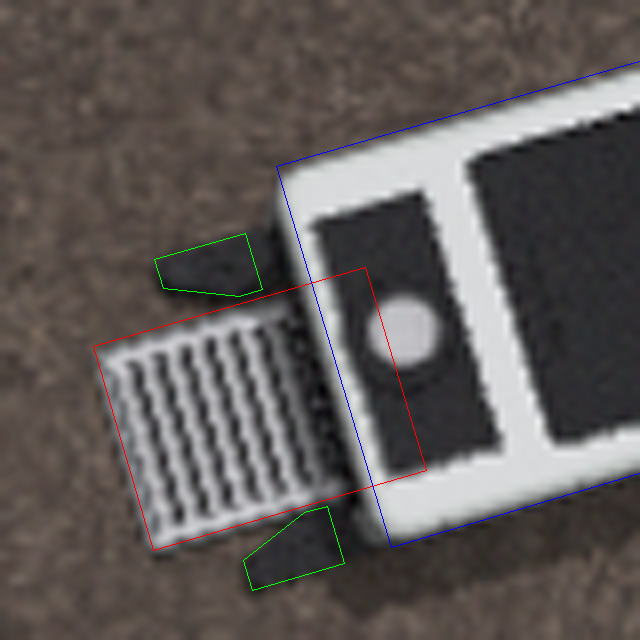

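Run:
```python
from h import *
c=load('top0');s=load('side0')
crop(s,'btn_s',255,140,295,170,20); crop(load('top0'),'btn_t',300,185,330,215,20)
for z in (235,240,245,250,255): print(z,px2z(c,*cr(452,257,225,150,5),z).round(1),px2z(load('t9'),*cr(405,330,265,160,8),z).round(1),px2z(s,*cr(222,100,225,135,5),z).round(1))
```

```text
235 [ 512.1 -144.4  235. ] [ 512.6 -144.9  235. ] [ 523.6 -178.1  235. ]
240 [ 511.6 -143.9  240. ] [ 512.1 -144.4  240. ] [ 520.6 -167.7  240. ]
245 [ 511.1 -143.4  245. ] [ 511.7 -143.9  245. ] [ 517.7 -157.3  245. ]
250 [ 510.6 -142.9  250. ] [ 511.2 -143.4  250. ] [ 514.8 -146.8  250. ]
255 [ 510.2 -142.4  255. ] [ 510.7 -142.9  255. ] [ 511.9 -136.4  255. ]
```

View pics/btn_s.png

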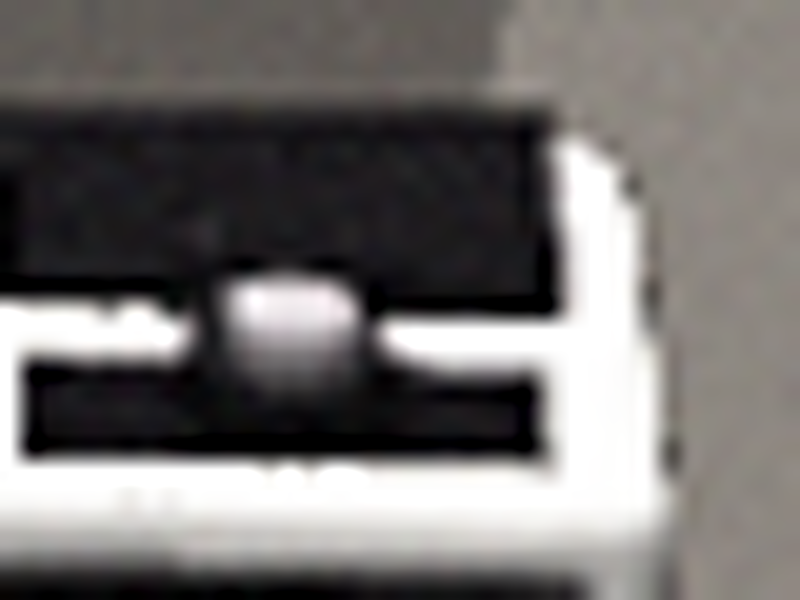

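View pics/btn_t.png

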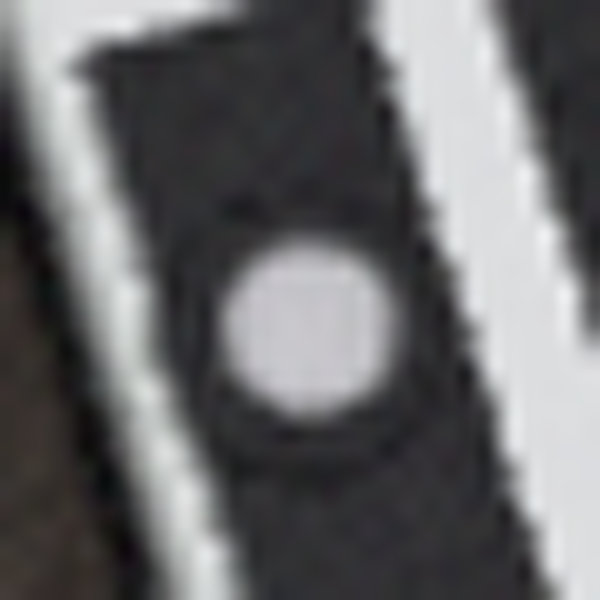

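step_arm([
  [[0,0,0.8],0],
  [[0.3,-0.9,0.5],0],
  [[0.3,-0.9,0],0],
  [[0.3,-0.9,0],0],
  [[0.3,-0.9,0],0],
])

```text
time_s: 7.55
eef_pos: [471.5, -25.0, 307.6]
ee_rot: [0.569, 0.42, 0.569, -0.42]
force: [0.4, 0.5, 0.4]
grip_width: -0.004
```

step_arm([
  [[0.3,-0.9,0],0],
  [[0.3,-0.9,0],0],
  [[0.3,-0.9,0],0],
  [[0.1,-0.3,0],0],
  [[0,0,0],0],
])

```text
time_s: 8.05
eef_pos: [511.4, -144.5, 307.1]
ee_rot: [0.568, 0.421, 0.569, -0.421]
force: [0.4, 1.2, -0.2]
grip_width: 0.003
```

Run:
```python
from h import *
print(ctrl.sense()['eef_pos'],ctrl.sense()['force'],ctrl.sense()['joints'].round(2))
```

```text
[ 511.37642621 -144.5067986   307.10047048] [ 0.41563215  1.18682586 -0.16960382] [-0.5   0.29  1.36 -0.    1.49 -0.79]
```

step_arm([
  [[0,0.02,-0.6],0],
  [[0,0,-0.25],0],
  [[0,0,0],0],
])

```text
time_s: 8.35
eef_pos: [510.8, -141.3, 273.2]
ee_rot: [0.568, 0.42, 0.57, -0.42]
force: [0.5, -0.2, 0.3]
grip_width: 0.003
```

Run:
```python
from h import *
print(ctrl.sense()['eef_pos'],ctrl.sense()['force'])
s=shot('side','s10'); crop(s,'s10c',235,115,315,185,9)
```

```text
[ 510.81143554 -141.34288311  273.15785847] [ 0.52332617 -0.16091151  0.27651262]
```

View pics/s10c.png

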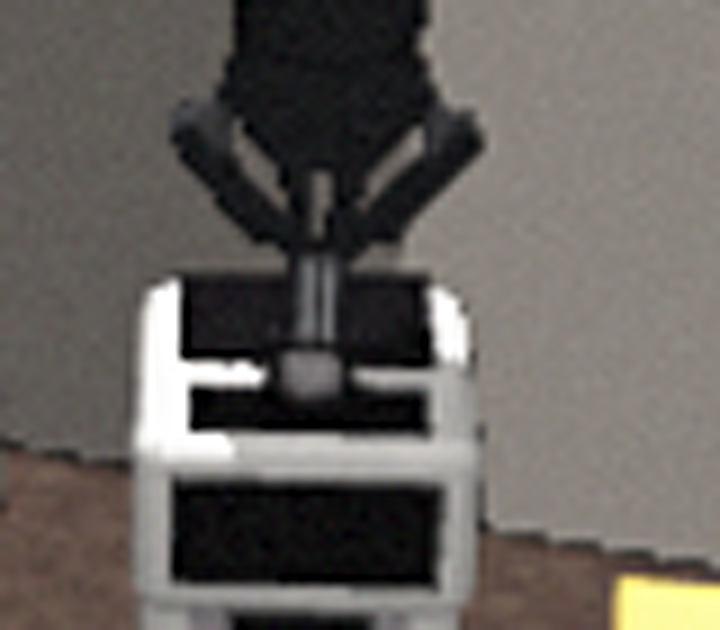

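The closed fingertips are centred over the button, at about (315,350) in the crop. I'll lower them slowly and watch the force.

step_arm([
  [[0,-0.05,-0.1],0],
  [[0,0,-0.1],0],
  [[0,0,0],0],
])

```text
time_s: 8.7
eef_pos: [511.3, -144.7, 266.0]
ee_rot: [0.569, 0.42, 0.569, -0.42]
force: [0.0, 0.2, 0.2]
grip_width: 0.001
```

step_arm([
  [[0,0,-0.08],0],
  [[0,0,0],0],
])

```text
time_s: 8.9
eef_pos: [511.4, -144.7, 262.8]
ee_rot: [0.569, 0.42, 0.569, -0.42]
force: [-0.4, -0.9, -0.3]
grip_width: -0.0
```

step_arm([
  [[0,0,-0.08],0],
  [[0,0,0],0],
])

```text
time_s: 9.1
eef_pos: [511.5, -144.8, 259.9]
ee_rot: [0.569, 0.42, 0.569, -0.42]
force: [0.0, -0.0, 2.8]
grip_width: 0.003
```

step_arm([
  [[0,0,-0.06],0],
  [[0,0,0],0],
])

```text
time_s: 9.3
eef_pos: [511.5, -144.8, 257.5]
ee_rot: [0.569, 0.42, 0.569, -0.42]
force: [-0.0, 0.2, 3.7]
grip_width: 0.003
```

step_arm([
  [[0,0,-0.06],0],
  [[0,0,0],0],
])

```text
time_s: 9.5
eef_pos: [511.6, -144.8, 256.4]
ee_rot: [0.569, 0.42, 0.568, -0.42]
force: [-1.6, 0.7, 11.2]
grip_width: -0.001
```

step_arm([
  [[0,0,-0.05],0],
  [[0,0,0],0],
])

```text
time_s: 9.7
eef_pos: [511.7, -144.8, 256.2]
ee_rot: [0.57, 0.42, 0.568, -0.42]
force: [-7.6, 2.7, 22.5]
grip_width: 0.002
```

step_arm([
  [[0,0,0],0],
  [[0,0,0.3],0],
  [[0,0,0.5],0],
  [[0,0,0.9],0],
  [[0,0,0],0],
])

```text
time_s: 10.2
eef_pos: [512.4, -145.2, 325.1]
ee_rot: [0.571, 0.42, 0.566, -0.42]
force: [1.1, -0.2, -0.4]
grip_width: -0.002
```

step_arm([
  [[-0.3,0.9,0.3],0],
  [[-0.3,0.9,0],0],
  [[-0.3,0.9,0],0],
  [[-0.3,0.9,0],0],
  [[0,0,0],0],
])

```text
time_s: 10.7
eef_pos: [462.2, 2.4, 333.0]
ee_rot: [0.569, 0.419, 0.57, -0.419]
force: [-0.2, -0.1, 0.1]
grip_width: 0.003
```

step_arm([
  [[-0.3,0.9,0],0],
  [[-0.3,0.9,0],0],
  [[-0.3,0.9,0],0],
  [[-0.3,0.5,0],0],
  [[0,0,0],0],
])

```text
time_s: 11.2
eef_pos: [414.6, 128.7, 332.7]
ee_rot: [0.569, 0.419, 0.57, -0.419]
force: [0.3, -0.1, 0.5]
grip_width: 0.002
```

Run:
```python
from h import *
S=ctrl.sense();print(S['eef_pos'],S['force'],S['dq'].round(3))
s=shot('side','s11');c=shot('top','t11')
crop(s,'s11c',235,135,315,235,6);crop(c,'t11c',265,160,345,240,8)
d=cv2.absdiff(c['image'],load('top0')['image']).max(2); 
for n,(u,v) in dict(spoon=(147,235),mug=(150,184),can=(393,177)).items(): print(n,d[v-18:v+18,u-18:u+18].mean().round(2))
```

```text
[414.5655904  128.73092386 332.736044  ] [ 0.34908698 -0.14326343  0.54350944] [-0.059  0.017 -0.021 -0.015 -0.004 -0.045]
spoon 3.8
mug 3.86
can 4.22
```

View pics/s11c.png

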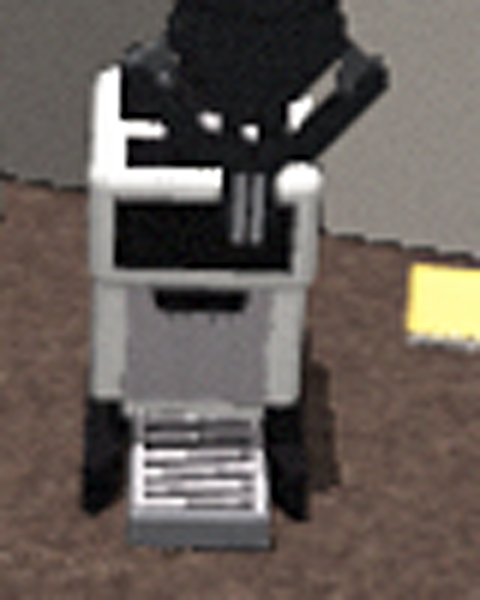

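View pics/t11c.png

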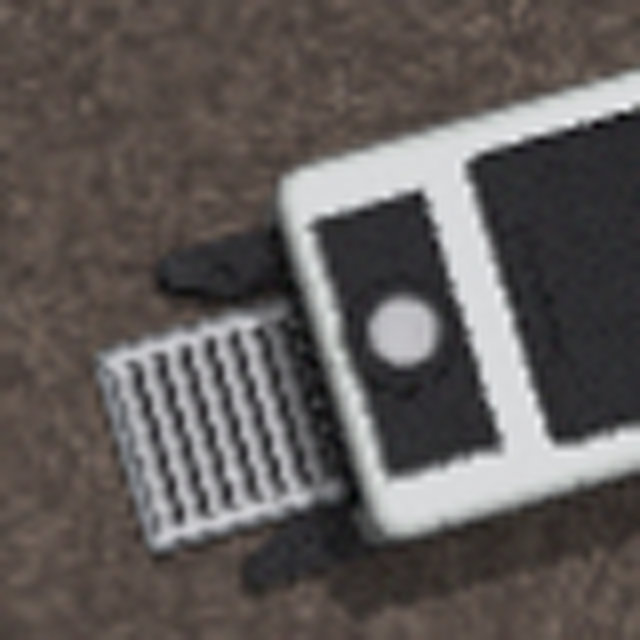

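The tray hasn't moved since it was seated: its near edge still runs from (99,354) to (153,550) in the crop. The mug, spoon and canister are unchanged apart from image noise, and the robot is clear, so I'm handing the job in.

Run:
```python
from h import *
print(ticket.finish_job())
```

```text
the job is handed in; nothing more can be done
None
```

I pushed the drip tray into the bay with two fingertips against its rear edge. I then pressed the rinse button to its stop, let it come up, backed the arm clear and handed the job in at about 11 s. No verdict was reported.

**Tray:**
- **Hard stop:** it stopped hard, with the push force rising to about 43 N over less than 1 mm of travel.
- **Position:** in the top view its near edge was about 34–35 mm out of the bay (35 expected) and its middle about 1.7 mm off centre. It was within about 1° of the machine's axis.
- **Since then:** it looked the same after the button press.

**Button:** it travelled about 6 mm, with the spring near 3.7 N before the stop and 22 N on the stop. I held it there for a few tenths of a second. The final top view looks the same as before the press, but I did not measure the button's height separately.

**Mug, teaspoon and canister:** I saw no change beyond image noise.

**Disagreements:**
- **Side camera:** it put the tray's top rear edge about 10 mm farther out and its lower edge about 3 mm farther in. I relied on the top view and the hard stop.
- **Stop position:** the arm stopped about 4.5 mm short of where I had predicted. I put this down to my guess for the finger's contact offset.

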